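# Snap a filter drier into its spring clips and bring it up to the sprung pin

### The arm

A 6-joint arm with a two-finger parallel gripper is mounted at the origin on the work surface. World frame = base frame: x ahead of the robot, y to its left, z up, the work surface at z = 0. Lengths are in m, angles in rad, forces in N, time in s.
With the tool pointing down it reaches from about 0.3 to 0.775 m from the base axis. Payload 14.6 kg.
Tool frame: the origin (TCP) lies on the mounting face of the last link; the fingertips stand 199 mm ahead of it and the grasp point (between the pads) lies 180 mm ahead of it; z points along the fingers, y is the direction in which the jaws open and shut (so a half turn about z gives the same grasp; the last joint's range is limited). The gripper opens to 94 mm and grips with 3 to 60 N. Pads are 16 mm wide; open, the fingers measure 119 mm over their backs; the gripper's body (75 mm by 177 mm) begins 78 mm behind the grasp point.
Start: joints at [-1.375, 0.3, 1.521, -0, 1.321, -0.067], TCP at [0.143, -0.531, 0.405] pointing down, gripper open.
Joint ranges: [-3.03, 3.03], [-0.79, 2.21], [0.23, 2.52], [-1.04, 4.18], [0, 3.07], [-2.55, 2.55]. Speed limits (rad/s): [2.22, 2.22, 2.57, 3.14, 3.14, 3.14].

### API

Orientations are given as [roll, pitch, yaw] about the fixed x, y, z axes, in that order (R = Rz(yaw) Ry(pitch) Rx(roll)).
In Python, from station import sensors, vision, job gives the robot as it stands. The module is installed in compiled form; this text tells all that it offers.
- The arm moves only by the tool arm_command, never from a script. Its argument "plan" is one flat list of numbers, 5 for each row, row after row: the closure, from -1 (fully open) to 1 (shut), so that 0 is half open, then the shift along the world's x, y, z scaled (see below), then the turn about the world's z scaled (see below). A call has 1 to 20 rows; each row is the pose to reach, as a shift and turn from the pose commanded when the call began; what a row does not reach only later rows make up. The controller multiplies each number of a shift by 400 mm and each number of a turn by 120 degrees. A row lasts 1/10 s, in which the tool goes at most 50 mm and 8.59 degrees, less where a joint would pass 70% of its speed; a pose out of reach is approached as far as the arm can. A call with a number of a shift or a turn outside -1 to 1 is refused whole. A call with a gripper value outside its range is refused whole. The fingers move at their own pace and stop on an object; "newtons" is the grip in N (left out, the last holds). Time passes only in rows, so rows that repeat a pose let the fingers close. It gives the time, the measured TCP pose, the force and the opening at its end, in the units of the state.
- sensors.get_obs(): the state, without advancing time (a new reading comes with each control period).
- vision.camera(name): name is "scene" or "top" or "wrist"; returns the picture (400x640x3 uint8, blue, green, red); there is no depth.
- vision.camera_params(name): a dict with "intrinsics" (3x3 intrinsics, pixels), "k1" (the pictures are not rectified: a ray, as slopes to the right and down, at radius r is drawn at 1 + k1 r^2 times it, then the intrinsics apply), "rvec" (rotation vector, rad) and "tvec" (3), from world to camera coordinates, as OpenCV has them. Camera axes: x right, y down, z forward; pixel columns grow to the right and rows downward; lengths in m; the calibration is good to about 2 mm. A picture is of the moment at which its call begins: read the wrist's pose just before it. camera_params takes no time and is no camera call; for the wrist camera it gives the pose at the moment of the call.
- job.hand_in(): hands the job in, once; it reports no verdict.
Trained networks look in the newest picture that a camera, given by its name, has taken for a name from the list of things; names that differ only in an ending like _2 or _b are one class to them, and where a whole thing is asked for, a point or a joint stands for the part that bears it (a point fixed in the world has none). Each returns a list of dicts, best first, with "confidence" (0 to 1); they miss things now and then, are a little off and sometimes report something else, mostly with a low value. They report only what shows in the picture. A call takes as long as a camera call.
- vision.search_frame(name, camera): "at" ([row, column] in pixels, amid what is visible of it).
- vision.silhouettes(name, camera): "mask" (400x640 bool, what is visible of it) and "at" ([row, column] in pixels, amid what is visible of it).
- vision.pinpoint(name, camera): "at" ([row, column] in pixels: a listed point, or the origin of a listed thing).
The state is a dict: "time_s": time; "qpos": joint angles; "joint_vel": joint speeds; "tau": joint torques, N m; "ee_pos": TCP position; "eef_rot": TCP orientation; "force": force on the tool from outside, world axes, zero at the start; "moment": the same for the moment, N m; "grip_width": finger opening in m.
Only numpy, scipy, OpenCV 4.12 (cv2) and the standard library are available. Lean on these libraries where they do the work, as an engineer would, in place of code of your own. Each camera call takes 0.05 s, during which the arm holds its last target.

### The job

Take the copper filter drier from its plywood cradle and snap it sideways, from above, into both spring clips of the steel fixture, at first keeping its end clear of the brass pin. Then slide it along in the clips, gently, until its end bears on the brass pin and presses it in a little, without pushing the pin all the way in against its bolt, and let go. Do not press harder than the snap needs, and leave the capacitor, the small carton and the copper coupling where they stand.

Things in the scene. Friction and masses are not known exactly. Their poses are not given: they have to be found in the camera images.
- drier: Filter drier: plain copper cylinder, 28 mm diameter, 190 mm long, each end tapering over 12 mm to a 10 mm stub; each stub's face is 117 mm from the middle. 0.2 to 0.33 kg. Origin: its middle, on its axis; x along the cylinder, starting within 0.35 rad of world +x. Ends alike: either may face the pin. It starts in the cradle.
- cradle: Fixed plywood cradle: plate 130 x 76 x 8 mm, two V supports 12 mm wide at x = -54 and +54 mm, up to 37 mm high, carrying the drier with its axis 38 mm above the table. Between the supports (96 mm clear) nothing stands above the plate. Origin: underside centre; x along the lying drier.
- rig: Fixed steel fixture: plate 8 mm thick, x from -70 to +179 mm, 84 mm wide, carrying two C clips that open upward and, at the +x end, a stop. A seated drier lies along x at y = 0, axis 48 mm above the origin, middle within 37 mm of the origin, and slides along x with a drag of 4 to 8 N (more if pressed down). Between the clips (92 mm clear) there is only the plate. Origin: underside of the plate midway between the clips; z up.
- clip0 (a point): Centre of the clip away from the stop, on the seated drier's axis (rig x = -52 mm). Each clip is 12 mm wide: a rigid saddle and two sprung jaws, lips 22 mm apart 9 mm above this point, flared tops 38 mm apart 19 mm above it. Pushing the drier down through both clips takes 10 to 18 N in all, pressed evenly (off-centre, one clip can stay open), most with its axis 11 to 17 mm above this point; then it drops home.
- clip1 (a point): Centre of the other, equal clip, next to the stop, on the seated drier's axis (rig x = +52 mm).
- load (a point): Where the drier's middle should be when it is snapped in: on the seated axis, 30 mm from midway between the clips, away from the stop (rig x = -30 mm). There the drier clears the pin in every setting (up to 6 mm either way is still good).
- stop: Steel post at rig x = +160 mm, 60 mm tall; origin: its foot. A 12 mm bolt points from it to the clips at the seated axis, ending in a sprung brass pin (16 mm disc). The bolt's setting varies and is not measured: the drier meets the pin with its middle anywhere from rig x = -17 to +17 mm. The pin gives from 1.8 N, is fully in after 4 mm at 4 N, and hard beyond. Pin and bolt count as the stop.
- capacitor: Bystander: upright aluminium capacitor, 42 mm in diameter, 78 mm tall, black top. Origin: centre of the underside.
- carton: Bystander: small cardboard carton 60 x 50 x 45 mm. Origin: centre of the underside.
- coupling: Bystander: short copper tube standing upright, 26 mm outside diameter, 30 mm tall. Origin: centre of the underside.

How it is judged:
On the way, in this order (a step that is already met when the one before it is completed fails the run):
1. the drier is snapped down into both clips, its end still clear of the pin (z of drier in the frame of rig between 0.0455 and 0.0505 m and y of drier in the frame of rig between -0.0025 and 0.0025 m and x of drier in the frame of rig between -0.037 and 0.037 m and angle between the x axis of drier and the x axis of rig, either way round below 0.04 rad and contact force between drier and stop below 0.05 N), for 0.2 s.
2. slid along in the clips, the drier's end bears on the pin (z of drier in the frame of rig between 0.0455 and 0.0505 m and y of drier in the frame of rig between -0.0025 and 0.0025 m and x of drier in the frame of rig between -0.037 and 0.037 m and angle between the x axis of drier and the x axis of rig, either way round below 0.04 rad and contact force between drier and stop above 1 N), for 0.2 s.
At the end, for the whole second after the job is handed in: The drier rests released in both clips: axis within 2.5 mm of its seated height (48 mm above the fixture's underside) and of the centre line, parallel within 0.04 rad, middle within 37 mm of midway between the clips, its end bearing on the pin with at least 0.8 N (z of drier in the frame of rig between 0.0455 and 0.0505 m and y of drier in the frame of rig between -0.0025 and 0.0025 m and x of drier in the frame of rig between -0.037 and 0.037 m and angle between the x axis of drier and the x axis of rig, either way round below 0.04 rad and contact force between drier and stop above 0.8 N and linear speed of drier below 0.01 m/s and contact force between the fingers and drier below 0.05 N); the robot touches nothing.
It fails at once if the drier pushes the stop (pin, bolt or post) with more than 6 N (contact force between drier and stop above 6 N).
It fails at once if the contact forces between drier and fixture exceed 60 N in all (the clips' own grip, about 20 N, included) (contact force between drier and rig above 60 N).
It fails at once if the capacitor is moved by more than 20 mm (distance of capacitor from where it was at the start of the episode above 0.02 m).
It fails at once if the carton is moved by more than 20 mm (distance of carton from where it was at the start of the episode above 0.02 m).
It fails at once if the coupling is moved by more than 20 mm (distance of coupling from where it was at the start of the episode above 0.02 m).
It also fails if it takes over 72 s, if anything falls off the work surface, if the arm or the gripper's body presses on something with over 40 N, if the wrist force passes 120 N, or if a joint passes its speed limit or range.

## Working session

There is one attempt and no reset: what is moved stays moved. The work goes in short steps, Python scripts to look and compute and a tool call to move; the robot and the scene stay as the last step left them, time stands still between calls to the robot, and variables do not carry over. Pictures are saved under pics/ and viewed, and the job is handed in when it is done.

Besides the shell and the picture viewer there is one more tool, called after "Call:" as a command line: name --argument value ..., lists and objects as JSON in quotes. arm_command: Moves the arm, as the interface text tells. Its arguments: {"type":"object","properties":{"plan":{"type":"array"},"newtons":{"type":"number"}},"required":["plan"]}

```bash
mkdir -p pics; ls; cat > h.py <<'E'
import numpy as np, cv2
from station import sensors, vision, job
def cam(n):
    p=vision.camera_params(n); im=vision.camera(n); return im,p
def par(p):
    K=np.array(p["intrinsics"],float);R=cv2.Rodrigues(np.array(p["rvec"],float))[0];t=np.array(p["tvec"],float).ravel()
    return K,R,t,float(p["k1"])
def ray(p,rc):
    K,R,t,k=par(p)
    xd=(rc[1]-K[0,2])/K[0,0];yd=(rc[0]-K[1,2])/K[1,1]
    u=cv2.undistortPoints(np.array([[[rc[1],rc[0]]]],float),K,np.array([k,0,0,0,0.]))[0,0]
    d=R.T@np.array([u[0],u[1],1]);return -R.T@t,d/np.linalg.norm(d)
def onz(p,rc,z):
    o,d=ray(p,rc);return o+d*(z-o[2])/d[2]
def proj(p,X):
    K,R,t,k=par(p)
    q=cv2.projectPoints(np.array(X,float).reshape(-1,1,3),np.array(p["rvec"],float),t,K,np.array([k,0,0,0,0.]))[0].reshape(-1,2)
    return q[:,::-1]
def tri(obs):
    A=np.zeros((3,3));b=np.zeros(3)
    for p,rc in obs:
        o,d=ray(p,rc);M=np.eye(3)-np.outer(d,d);A+=M;b+=M@o
    return np.linalg.solve(A,b)
E
python3 - <<'E'
from h import *
o=sensors.get_obs();print(o)
P={}
for n in ("scene","top","wrist"):
    im,p=cam(n);P[n]=p;cv2.imwrite(f"pics/{n}0.png",im)
    print(n,np.array(p["intrinsics"])[0],p["k1"],-par(p)[1].T@par(p)[2])
D={}
zs=dict(drier=.038,cradle=0,rig=0,clip0=.048,clip1=.048,load=.048,stop=.008,capacitor=0,carton=0,coupling=0)
for k in zs:
    for n in ("scene","top"):
        r=vision.pinpoint(k,n)[:2]
        for q in r: print(k,n,np.round(q["at"],1),round(q["confidence"],2),np.round(onz(P[n],q["at"],zs[k]),4))
        if r: D[k,n]=r[0]["at"]
    if (k,"scene") in D and (k,"top") in D: print("   tri",np.round(tri([(P[n],D[k,n]) for n in("scene","top")]),4))
print(sensors.get_obs()["time_s"])
E
```

```text
pics
{'time_s': 0.0, 'qpos': array([-1.37461148e+00,  3.00448629e-01,  1.52156842e+00,  1.44389847e-06,
        1.32070256e+00, -6.66034996e-02]), 'joint_vel': array([ 0.00095844,  0.00139532, -0.00049446,  0.00047705, -0.00049006,
       -0.00120094]), 'tau': array([ 1.25940158e-03, -5.31804264e+01, -3.52738094e+01,  7.08442647e-02,
        2.44195590e-02, -9.08706420e-05]), 'ee_pos': array([ 0.14286453, -0.53108581,  0.40410389]), 'eef_rot': array([-3.14046829e+00, -7.63991827e-05,  2.62787943e-01]), 'force': array([-0.34163171,  0.30442584,  1.04504699]), 'moment': array([-0.06843538, -0.03890492, -0.00150478]), 'grip_width': 0.09417061858723615}
scene [441.79963108   0.         315.72347767] -0.04241835300147137 [ 0.99238329 -0.45946231  0.58413375]
top [423.08988462   0.         318.05656789] -0.07777678360194387 [0.51911237 0.00302597 0.85810022]
wrist [327.03024108   0.         324.39485588] 0.01814602241038697 [ 0.21998729 -0.51271428  0.3849304 ]
drier scene [252. 207.] 0.94 [ 0.5551 -0.2233  0.038 ]
drier top [203.7 417.2] 0.58 [ 0.5632 -0.2192  0.038 ]
   tri [ 0.5606 -0.2
[... 1070 characters left out ...]
stop scene [154.4 418.3] 0.93 [0.6542 0.2682 0.008 ]
stop scene [111.8 347.7] 0.66 [0.4311 0.3036 0.008 ]
stop top [160.5 177.3] 0.8 [0.6642 0.2578 0.008 ]
   tri [0.6616 0.2538 0.02  ]
capacitor scene [177.2 260.4] 0.69 [ 0.4467 -0.0069  0.    ]
capacitor top [262.5 312.9] 0.75 [ 0.4518 -0.0121  0.    ]
   tri [ 0.4524 -0.0118  0.0062]
carton scene [218.  339.9] 0.98 [0.6441 0.0096 0.    ]
carton top [166.2 297.7] 0.74 [0.648  0.0141 0.    ]
   tri [ 6.459e-01  1.210e-02 -3.000e-04]
coupling scene [200.2 296. ] 0.75 [ 0.5495 -0.0091  0.    ]
coupling scene [159.5 421.4] 0.7 [0.6643 0.2668 0.    ]
coupling top [212.5 309.1] 0.49 [ 0.5528 -0.0069  0.    ]
   tri [ 0.5514 -0.0082  0.0008]
1.15
```

View pics/scene0.png

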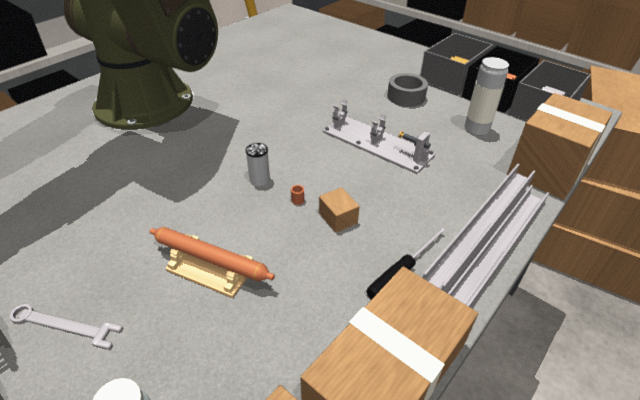

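View pics/top0.png

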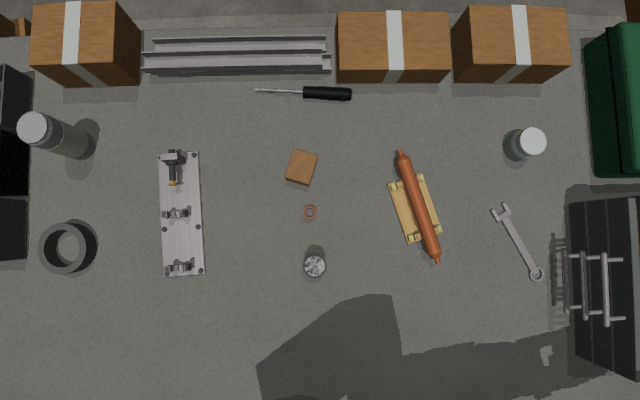

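```bash
python3 - <<'E'
from h import *
im,p=cam("top"); r=vision.silhouettes("drier","top")[0]; print(r["confidence"],r["mask"].sum())
ys,xs=np.nonzero(r["mask"]);
c=np.array([onz(p,(y,x),.045)[:2] for y,x in zip(ys,xs)])
m=c.mean(0);w,v=np.linalg.eigh(np.cov((c-m).T));d=v[:,1]*np.sign(v[0,1]);pr=(c-m)@d
print(m,np.arctan2(d[1],d[0]),pr.min(),pr.max(),np.sqrt(w))
im[r["mask"]]=im[r["mask"]]//2+np.array([0,127,0],np.uint8)
cv2.imwrite("pics/topd.png",cv2.resize(im[100:300],None,fx=1.25,fy=1.25))
# wall refs
for n in("top",):
  b=[[.4525,.2515],[.5582,.2545]]
  print(np.arctan2(.003,.1057))
im=vision.camera("top");cv2.imwrite("pics/rigtop.png",cv2.resize(im[130:310,100:260],None,fx=3.3,fy=3.3,interpolation=cv2.INTER_CUBIC))
E
```

```text
0.9 1576
[ 0.55830246 -0.21955779] 0.3090394946829621 -0.11555099269112173 0.11479210501649094 [0.00806554 0.06220685]
0.028374596396043
```

The scene camera shows the drier in the cradle at about (252, 207). The rig is around (134, 358), with the stop at its right end (150, 420). In the top view the drier runs from (155, 402) to (262, 437). The clips are at (212, 177) and (267, 180), with the stop above them at (157, 172).

View pics/rigtop.png

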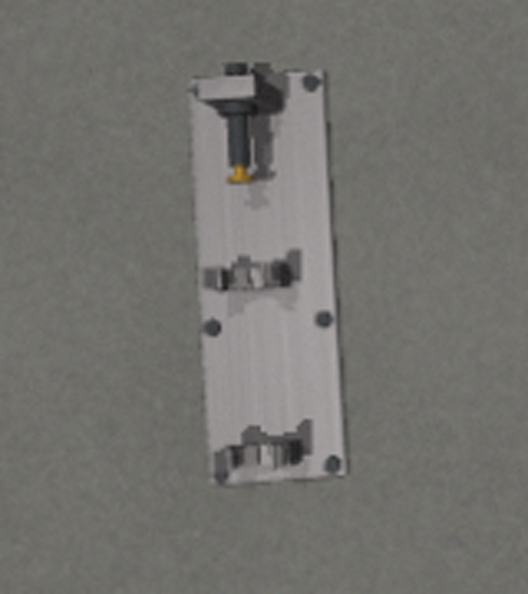

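View pics/topd.png

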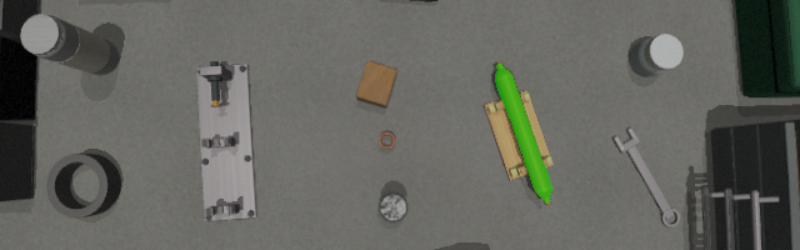

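View pics/wrist0.png

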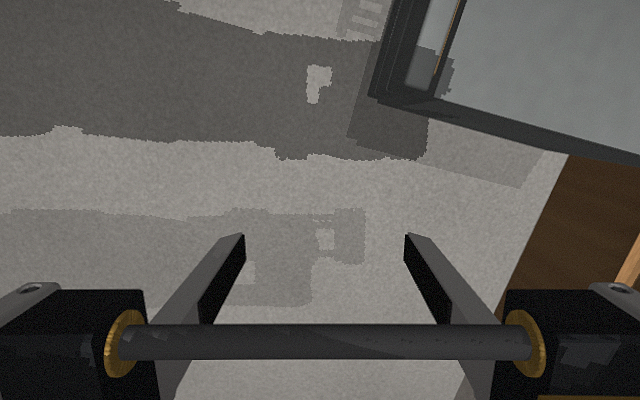

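The wrist view shows only the table and the open fingers at (280, 225) and (280, 425). The silhouette and the pinpoints agree on the drier at about (0.559, -0.220) with a yaw of 0.309. Next I move above it.

Call:
arm_command --plan '[-1,0.1,0.08,0,0.011,-1,0.2,0.155,0,0.022,-1,0.3,0.23,-0.04,0.022,-1,0.4,0.31,-0.08,0.022,-1,0.5,0.39,-0.12,0.022,-1,0.6,0.47,-0.15,0.022,-1,0.7,0.55,-0.17,0.022,-1,0.8,0.63,-0.17,0.022,-1,0.9,0.7,-0.17,0.022,-1,1,0.777,-0.17,0.022,-1,1,0.777,-0.17,0.022,-1,1,0.777,-0.17,0.022,-1,1,0.777,-0.17,0.022,-1,1,0.777,-0.17,0.022]'

```text
time_s: 2.7
ee_pos: [0.542, -0.2213, 0.3367]
eef_rot: [3.142, 0.0, 0.307]
force: [-0.6, -0.8, 0.6]
grip_width: 0.0935
```

```bash
cat >> h.py <<'E'
def look(names,cams,zs,tag):
    P={};
    for n in cams:
        im,p=cam(n);P[n]=p;cv2.imwrite(f"pics/{n}{tag}.png",im)
        for k in names:
            for q in vision.pinpoint(k,n)[:3]: print(k,n,np.round(q["at"],1),round(q["confidence"],2),np.round(onz(P[n],q["at"],zs[k]),4))
    o=sensors.get_obs();print(round(o["time_s"],2),o["ee_pos"],o["eef_rot"],o["force"],o["grip_width"])
    return P
Z=dict(drier=.038,cradle=0,rig=0,clip0=.048,clip1=.048,load=.048,stop=.008)
E
python3 - <<'E'
from h import *
P=look(["drier","cradle"],["wrist"],Z,"1")
p=P["wrist"]
for r in vision.silhouettes("drier","wrist")[:1]:
    m=r["mask"];ys,xs=np.nonzero(m);print(r["confidence"],m.sum(),ys.min(),ys.max(),xs.min(),xs.max())
    c=np.array([onz(p,(y,x),.038)[:2] for y,x in zip(ys,xs)])
    mm=c.mean(0);w,v=np.linalg.eigh(np.cov((c-mm).T));d=v[:,1]*np.sign(v[0,1]);pr=(c-mm)@d
    print(mm,np.arctan2(d[1],d[0]),pr.min(),pr.max())
E
```

```text
drier wrist [185.3 335.4] 0.84 [ 0.5591 -0.2283  0.038 ]
cradle wrist [  8.6 106.4] 0.26 [0.6387 0.0029 0.    ]
2.85 [ 0.54222129 -0.22117331  0.33689062] [ 3.14138906e+00 -2.05132158e-04  3.07378581e-01] [0.18750724 0.06776898 0.24859639] 0.09383498120120694
0.9 7825 35 304 315 351
[ 0.56984933 -0.22153283] 0.30027404942831437 -0.13076741759686564 0.10698164813491934
```

View pics/wrist1.png

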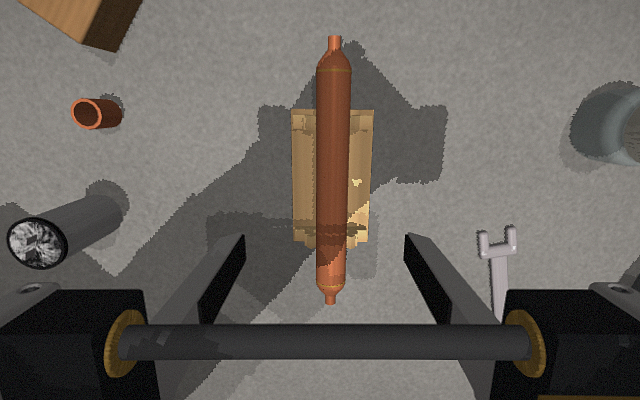

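The wrist view shows the whole drier, with stub ends at about (37, 334) and (304, 331). The cradle lies beneath it, from row 110 to row 245.

```bash
python3 - <<'E'
from h import *
p=vision.camera_params("wrist");o=sensors.get_obs()
a=onz(p,(36,334.5),.038);b=onz(p,(304,331),.038);
print(a,b,(a+b)/2,np.linalg.norm(a-b),np.arctan2(*(a-b)[1::-1]))
c=onz(p,(120,333.5),.038);d=onz(p,(260,331.5),.038);print(c,d,np.arctan2(*(c-d)[1::-1]))
print(o["ee_pos"],-par(p)[1].T@par(p)[2], proj(p,[o["ee_pos"]-[0,0,.18]]))
im=cv2.imread("pics/wrist1.png")
for r in (45,100,150,200,240,270):
    g=im[r,300:370].astype(int);red=g[:,2]-g[:,0];w=np.nonzero(red>45)[0];print(r,w.min()+300,w.max()+300)
E
```

```text
[ 0.67201194 -0.19027135  0.038     ] [ 0.44568566 -0.2609547   0.038     ] [ 0.5588488  -0.22561303  0.038     ] 0.23710697722774626 0.3027093340978817
[ 0.6118534  -0.20916155  0.038     ] [ 0.49034797 -0.24694611  0.038     ] 0.30149051792272213
[ 0.54234878 -0.2209875   0.33684993] [ 0.6184721  -0.19925494  0.31764422] [[261.03034526 320.04341314]]
45 328 339
100 317 349
150 300 369
200 300 369
240 300 367
270 316 344
```

Call:
arm_command --plan '[-1,0.04,-0.004,-0.05,0,-1,0.04,-0.004,-0.12,0,-1,0.04,-0.004,-0.2,0,-1,0.04,-0.004,-0.25,0,-1,0.04,-0.004,-0.297,0,-1,0.04,-0.004,-0.297,0,-1,0.04,-0.004,-0.297,0,0.2,0.04,-0.004,-0.297,0,0.5,0.04,-0.004,-0.297,0,1,0.04,-0.004,-0.297,0,1,0.04,-0.004,-0.297,0,1,0.04,-0.004,-0.297,0,1,0.04,-0.004,-0.297,0,1,0.04,-0.004,-0.297,0,1,0.04,-0.004,-0.297,0,1,0.04,-0.004,-0.297,0,1,0.04,-0.004,-0.297,0]' --newtons 5

```text
time_s: 4.6
ee_pos: [0.5589, -0.2222, 0.218]
eef_rot: [3.141, -0.001, 0.309]
force: [0.0, -3.9, -0.9]
grip_width: 0.0283
```

```bash
python3 - <<'E'
from h import *
look(["drier"],["wrist","scene"],Z,"2")
E
```

```text
drier wrist [262.7 325.2] 0.73 [ 0.5589 -0.2252  0.038 ]
drier scene [249.3 207.8] 0.59 [ 0.5516 -0.2189  0.038 ]
4.8 [ 0.55892933 -0.22220055  0.21800902] [ 3.14077279e+00 -4.24196662e-04  3.08689733e-01] [ 0.8209841  -5.32988242  0.12735226] 0.027827991442900844
```

View pics/wrist2.png

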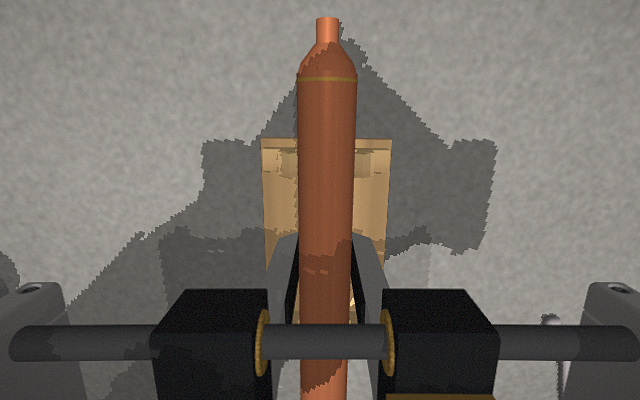

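View pics/scene2.png

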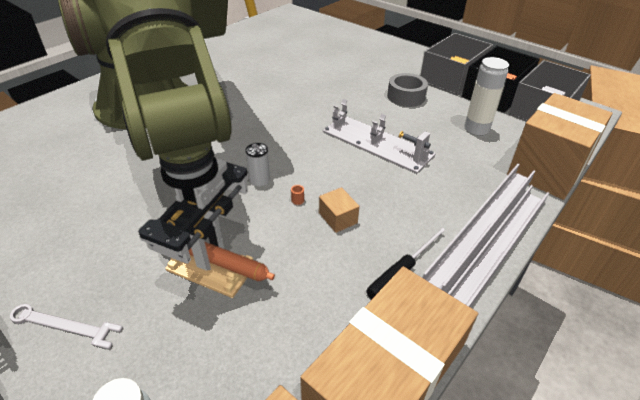

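The wrist view shows the drier centred between the fingers, with its tip at about (18, 327). The scene view shows the fingers around its middle. Next I firm up the grip, lift, and work out the rig pose.

Call:
arm_command --plan '[1,0,0,0,0,1,0,0,0,0,1,0,0,0,0,1,0,0,0.02,0,1,0,0,0.06,0,1,0,0,0.12,0,1,0,0,0.2,0,1,0,0,0.3,0,1,0,0,0.3,0,1,0,0,0.3,0,1,0,0,0.3,0]' --newtons 60

```text
time_s: 5.9
ee_pos: [0.5586, -0.2217, 0.3367]
eef_rot: [-3.14, 0.002, 0.309]
force: [0.4, 0.4, -3.1]
grip_width: 0.0268
```

```bash
python3 - <<'E'
from h import *
P=look([],["wrist"],Z,"3");p=P["wrist"];o=sensors.get_obs()
z=o["ee_pos"][2]-.18
t=onz(p,(18,327),z+.005);d=t-o["ee_pos"];f=np.array([np.cos(.309),np.sin(.309)]);print("tip along",d[:2]@f,"lat",d[:2]@[-f[1],f[0]])
# rig plate corners in top image (crop px -> full)
im=cv2.imread("pics/top0.png");p=vision.camera_params("top")
for u,v in [(193,75),(325,70),(347,475),(210,485)]:
    print(onz(p,(130+v/3.3-.35,100+u/3.3-.35),.008))
for u,v in [(228,275),(288,275),(238,455),(294,455)]: print('jaw',onz(p,(130+v/3.3-.35,100+u/3.3-.35),.062))
print('pin',onz(p,(130+175/3.3-.35,100+238/3.3-.35),.048))
E
```

```text
5.95 [ 0.55865778 -0.22172747  0.33648223] [-3.13969349e+00  1.86604891e-03  3.08952910e-01] [ 0.11210279  1.02484412 -2.93204757] 0.02637222432146473
tip along 0.11566708380725792 lat -0.0029433898024034447
[0.68187854 0.2971612  0.008     ]
[0.68287176 0.21534103 0.008     ]
[0.43587612 0.20365138 0.008     ]
[0.43154316 0.28689241 0.008     ]
jaw [0.55569126 0.25783974 0.062     ]
jaw [0.55490589 0.22341285 0.062     ]
jaw [0.45367824 0.25270861 0.062     ]
jaw [0.45303545 0.22082608 0.062     ]
pin [0.61450679 0.25644577 0.048     ]
```

View pics/wrist3.png

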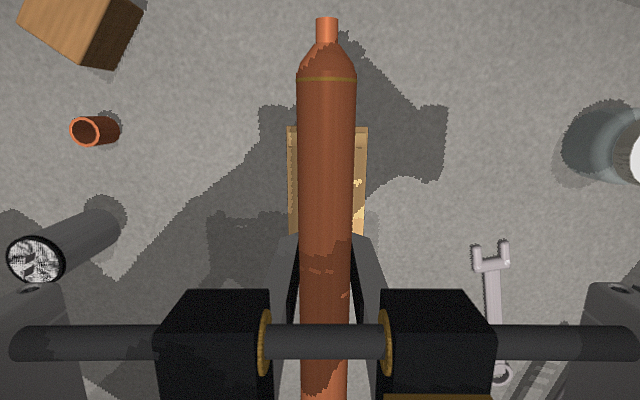

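The lifted drier is held level, with its tip at (18, 327), so it is gripped within 2 mm of its middle. Next I move beside the rig to look at it with the wrist camera.

Call:
arm_command --plan '[1,-0.03,0.1,0,-0.02,1,-0.06,0.2,0,-0.04,1,-0.09,0.32,0,-0.06,1,-0.12,0.44,0,-0.08,1,-0.15,0.56,0,-0.1,1,-0.18,0.68,0,-0.12,1,-0.21,0.8,0,-0.1265,1,-0.24,0.9,0,-0.1265,1,-0.25,0.95,0,-0.1265,1,-0.25,0.95,0,-0.1265,1,-0.25,0.95,0,-0.1265,1,-0.25,0.95,0,-0.1265,1,-0.25,0.95,0,-0.1265,1,-0.25,0.95,0,-0.1265]'

```text
time_s: 7.35
ee_pos: [0.4591, 0.1574, 0.3377]
eef_rot: [3.142, 0.0, 0.043]
force: [-0.7, -0.7, -3.3]
grip_width: 0.027
```

```bash
python3 - <<'E'
from h import *
look(["clip0","rig","load","stop"],["wrist"],Z,"4")
E
```

```text
clip0 wrist [ 79.  208.9] 0.71 [0.5564 0.2491 0.048 ]
clip0 wrist [208.5 221.9] 0.66 [0.4515 0.2436 0.048 ]
rig wrist [146.6 229.8] 0.79 [0.4991 0.2485 0.    ]
load wrist [184.6 220.8] 0.67 [0.4727 0.2437 0.048 ]
7.6 [0.4589123  0.15794313 0.3378774 ] [-3.14157898e+00 -5.13281119e-05  4.36872841e-02] [-0.64708971 -0.12438886 -2.8036845 ] 0.026787171198624334
```

View pics/wrist4.png

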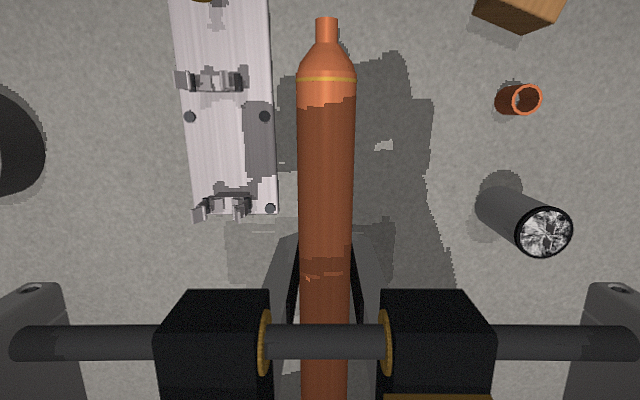

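The wrist view shows both clips, at (80, 210) and (208, 222). The plate's near right corner is at about (212, 277).

```bash
python3 - <<'E'
import cv2
im=cv2.imread("pics/wrist4.png");cv2.imwrite("pics/z4.png",cv2.resize(im[0:230,160:300],None,fx=3.4*.75,fy=3.4*.75,interpolation=cv2.INTER_CUBIC))
cv2.imwrite("pics/z4a.png",cv2.resize(im[60:105,160:300],None,fx=5.7,fy=5.7,interpolation=cv2.INTER_CUBIC))
cv2.imwrite("pics/z4b.png",cv2.resize(im[185:230,160:300],None,fx=5.7,fy=5.7,interpolation=cv2.INTER_CUBIC))
E
```

```text
(no output)
```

View pics/z4a.png

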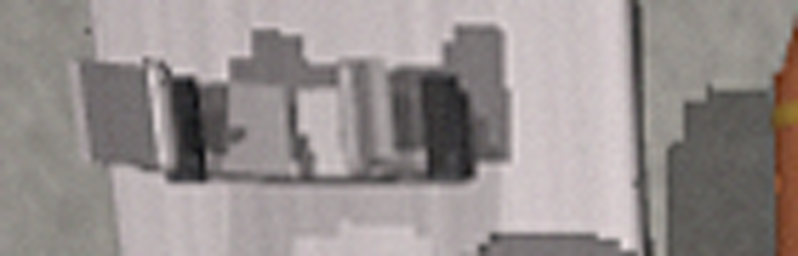

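View pics/z4b.png

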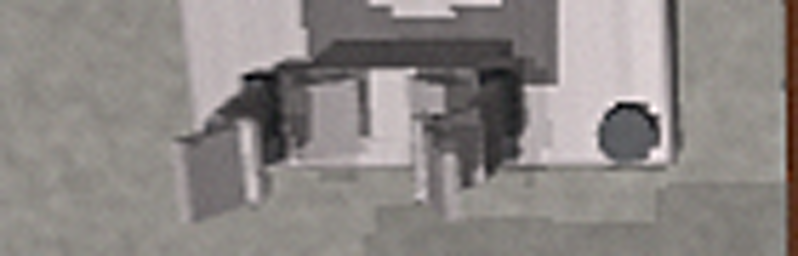

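View pics/z4.png

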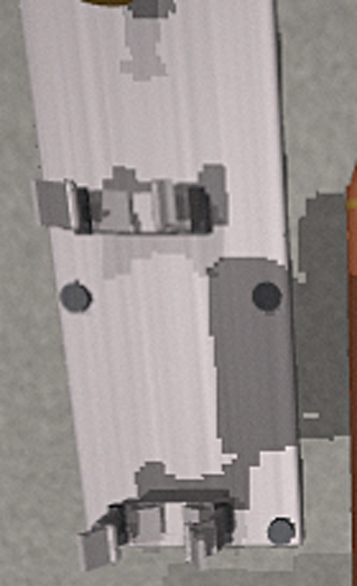

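```bash
python3 - <<'E'
from h import *
p=vision.camera_params("wrist");b=2.9e-3*np.array([-.044,1,0])
A=[onz(p,(213.3,218.1),.057)+b,onz(p,(216.3,215.2),.067)+b]
B=[onz(p,(80.6,203.6),.057)+b,onz(p,(79,200.3),.067)+b]
print(A,B)
a=np.mean(A,0);c=np.mean(B,0);d=c-a;print(a,c,"mid",(a+c)/2,np.hypot(*d[:2]),np.arctan2(d[1],d[0]))
for q in [(212,277.3),(0,170),(0,268)]: print(onz(p,q,.008)+b)
E
```

```text
[array([0.44972324, 0.24761164, 0.057     ]), array([0.45045772, 0.24678732, 0.067     ])] [array([0.5541773 , 0.25372446, 0.057     ]), array([0.55454865, 0.2525224 , 0.067     ])]
[0.45009048 0.24719948 0.062     ] [0.55436298 0.25312343 0.062     ] mid [0.50222673 0.25016145 0.062     ] 0.1044406420026333 0.0567511697380883
[0.43707267 0.20478561 0.008     ]
[0.61890493 0.29486658 0.008     ]
[0.62302768 0.21333804 0.008     ]
```

Call:
arm_command --plan '[1,0.015,0.1,0,0.0024,1,0.035,0.2,0,0.0024,1,0.035,0.225,-0.05,0.0024,1,0.035,0.225,-0.12,0.0024,1,0.035,0.225,-0.175,0.0024,1,0.035,0.225,-0.175,0.0024,1,0.035,0.225,-0.175,0.0024,1,0.035,0.225,-0.175,0.0024,1,0.035,0.225,-0.175,0.0024]'

```text
time_s: 8.5
ee_pos: [0.4731, 0.2481, 0.2691]
eef_rot: [-3.141, -0.002, 0.049]
force: [-0.3, 0.5, -2.4]
grip_width: 0.0265
```

```bash
python3 - <<'E'
from h import *
look([],["wrist","top","scene"],Z,"5")
im=cv2.imread("pics/wrist5.png");cv2.imwrite("pics/z5.png",cv2.resize(im[0:240,220:440],None,fx=2.5,fy=2.5,interpolation=cv2.INTER_CUBIC))
im=cv2.imread("pics/scene5.png");cv2.imwrite("pics/z5s.png",cv2.resize(im[50:200,260:480],None,fx=3.4,fy=3.4,interpolation=cv2.INTER_CUBIC))
im=cv2.imread("pics/top5.png");cv2.imwrite("pics/z5t.png",cv2.resize(im[120:300,100:280],None,fx=3.3,fy=3.3,interpolation=cv2.INTER_CUBIC))
E
```

```text
8.65 [0.47295906 0.24806006 0.26846336] [-3.14124348e+00 -9.36683613e-04  4.88533979e-02] [ 0.68593497 -0.29032527 -3.3826164 ] 0.027371989719224884
```

View pics/z5.png

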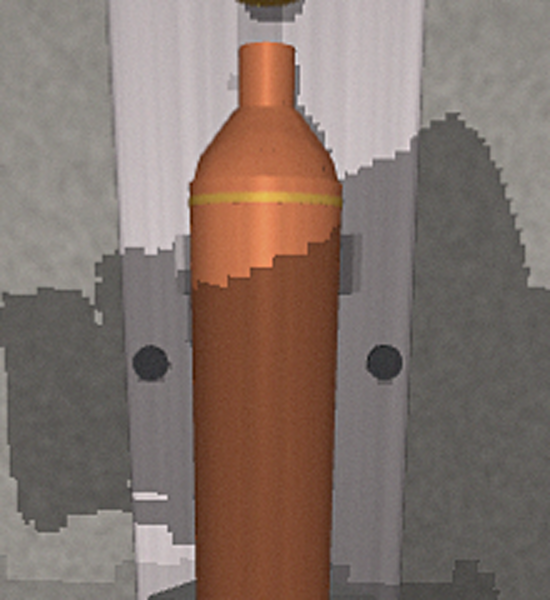

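View pics/z5s.png

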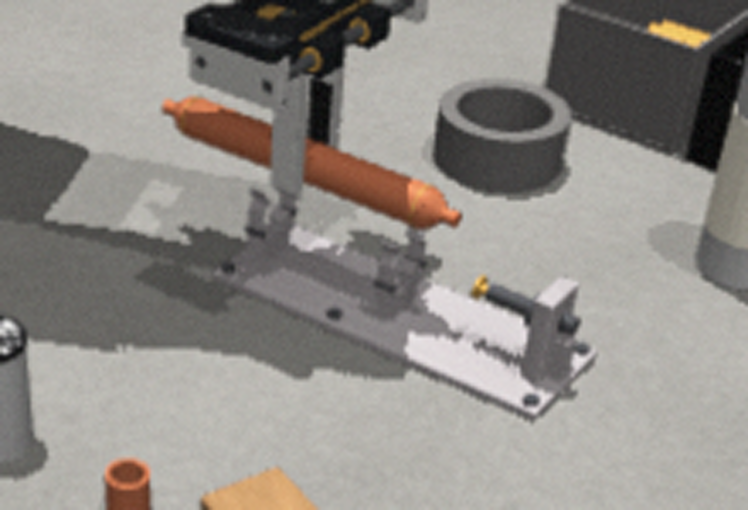

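View pics/z5t.png

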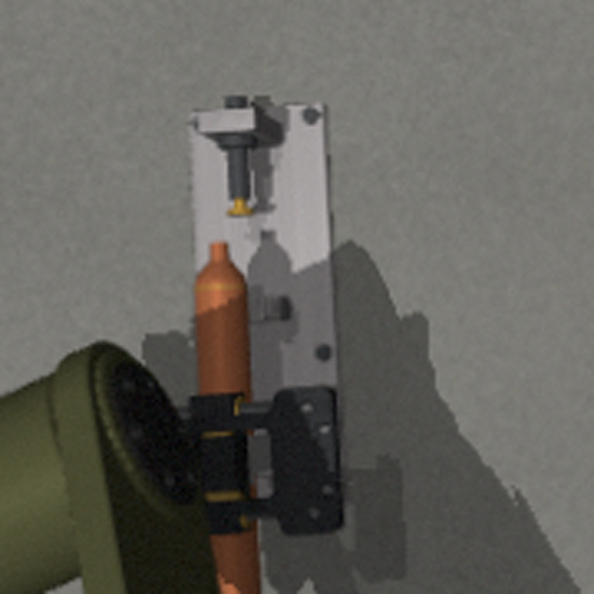

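The wrist view shows the flares of clip1 evenly on both sides of the drier, at crop columns 183 and 350 with the drier's centre at 266. The tip is clear of the pin in all three views. I descend to the start of the snap.

Call:
arm_command --plan '[1,0,0,-0.02,0,1,0,0,-0.04,0,1,0,0,-0.05,0,1,0,0,-0.055,0,1,0,0,-0.06,0,1,0,0,-0.06,0,1,0,0,-0.06,0]'

```text
time_s: 9.35
ee_pos: [0.4731, 0.2479, 0.2438]
eef_rot: [3.141, -0.001, 0.049]
force: [3.0, -5.4, -0.3]
grip_width: 0.0266
```

Call:
arm_command --plan '[1,0,-0.0025,0,0,1,0,-0.0025,0,0,1,0,-0.0025,-0.0025,0,1,0,-0.0025,-0.005,0,1,0,-0.0025,-0.005,0]'

```text
time_s: 9.85
ee_pos: [0.473, 0.2472, 0.2424]
eef_rot: [-3.141, -0.001, 0.049]
force: [-0.0, -2.8, 6.6]
grip_width: 0.0273
```

Call:
arm_command --plan '[1,0,-0.002,-0.0025,0,1,0,-0.002,-0.005,0,1,0,-0.002,-0.005,0,1,0,-0.002,-0.005,0]'

```text
time_s: 10.25
ee_pos: [0.473, 0.2466, 0.2404]
eef_rot: [-3.141, -0.001, 0.049]
force: [0.8, -0.1, 5.0]
grip_width: 0.0269
```

Call:
arm_command --plan '[1,0,0,-0.0025,0,1,0,0,-0.005,0,1,0,0,-0.0075,0,1,0,0,-0.0075,0]'

```text
time_s: 10.65
ee_pos: [0.4728, 0.2465, 0.2369]
eef_rot: [-3.141, -0.0, 0.049]
force: [1.1, 1.6, 2.9]
grip_width: 0.0267
```

Call:
arm_command --plan '[1,0,0,-0.0025,0,1,0,0,-0.005,0,1,0,0,-0.0075,0,1,0,0,-0.01,0,1,0,0,-0.01,0]'

```text
time_s: 11.15
ee_pos: [0.4728, 0.2463, 0.2324]
eef_rot: [3.141, 0.001, 0.049]
force: [0.5, 1.7, -1.6]
grip_width: 0.027
```

Call:
arm_command --plan '[1,0,0,-0.0025,0,1,0,0,-0.005,0,1,0,0,-0.0075,0,1,0,0,-0.0075,0,1,0,0,-0.0075,0]'

```text
time_s: 11.65
ee_pos: [0.4732, 0.2464, 0.2307]
eef_rot: [-3.141, -0.001, 0.049]
force: [-0.5, 0.6, 9.0]
grip_width: 0.0269
```

```bash
python3 - <<'E'
from h import *
look(["drier"],["wrist","top","scene"],Z,"6")
im=cv2.imread("pics/wrist6.png");cv2.imwrite("pics/z6.png",cv2.resize(im[0:240,220:440],None,fx=2.5,fy=2.5,interpolation=cv2.INTER_CUBIC))
im=cv2.imread("pics/scene6.png");cv2.imwrite("pics/z6s.png",cv2.resize(im[70:190,310:480],None,fx=4.5,fy=4.5,interpolation=cv2.INTER_CUBIC))
E
```

```text
drier wrist [261.8 325.4] 0.77 [0.4674 0.2434 0.038 ]
drier scene [107.9 343.3] 0.69 [0.4417 0.2707 0.038 ]
drier scene [130.5 355.6] 0.6 [0.5217 0.2139 0.038 ]
11.95 [0.47316278 0.24639619 0.23071616] [-3.14102682e+00 -1.43672047e-03  4.88235786e-02] [0.45207582 0.5558503  9.13160295] 0.027073370993118025
```

View pics/z6.png

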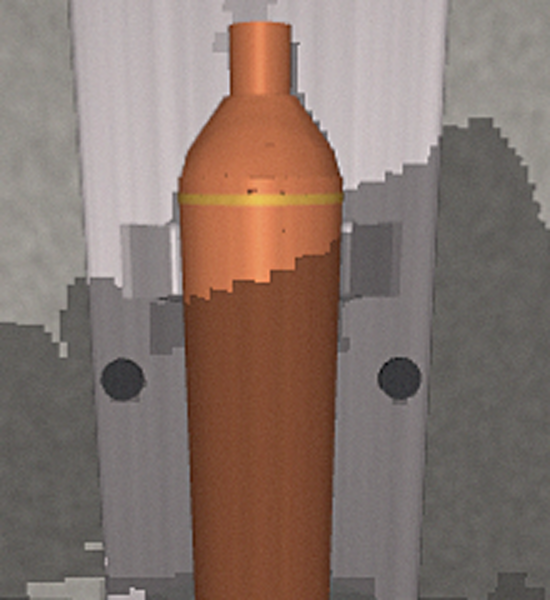

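View pics/z6s.png

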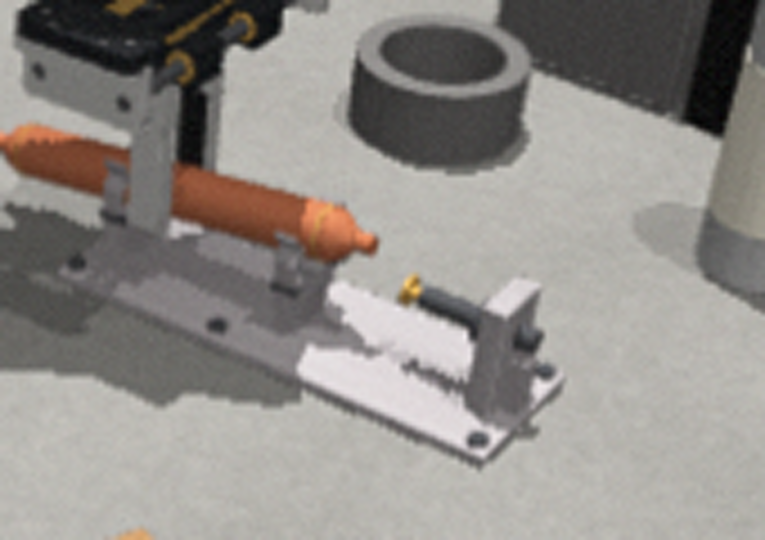

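The wrist view shows the pin end riding high: the body is wider at the yellow line than before, and the tip is at crop row 22 against 43. So clip0 took the drier while clip1 is still open, because I pressed off centre between the clips. I will release, then press near clip1 from above with closed fingers.

Call:
arm_command --plan '[1,0,0,0.0025,0,0.5,0,0,0.0025,0,-0.2,0,0,0.0025,0,-0.2,0,0,0.0025,0,-0.2,0,0,0.05,0,-0.2,0,0,0.12,0,-0.2,0,0,0.2,0,-0.2,0,0,0.25,0,-0.2,0,0,0.25,0,-0.2,0,0,0.25,0,-0.2,0,0,0.25,0]'

```text
time_s: 13.05
ee_pos: [0.4727, 0.2462, 0.3284]
eef_rot: [3.141, 0.002, 0.049]
force: [-0.0, 0.3, 0.2]
grip_width: 0.0566
```

```bash
python3 - <<'E'
from h import *
look(["drier","clip0"],["wrist","top","scene"],Z,"7")
im=cv2.imread("pics/wrist7.png");cv2.imwrite("pics/z7.png",cv2.resize(im[0:300,220:440],None,fx=2,fy=2,interpolation=cv2.INTER_CUBIC))
im=cv2.imread("pics/scene7.png");cv2.imwrite("pics/z7s.png",cv2.resize(im[70:190,310:480],None,fx=4.5,fy=4.5,interpolation=cv2.INTER_CUBIC))
E
```

```text
drier wrist [208.9 325. ] 0.91 [0.4679 0.2431 0.038 ]
clip0 top [208.8 171.2] 0.87 [0.5642 0.2576 0.048 ]
drier scene [107.2 344.5] 0.59 [0.4418 0.2751 0.038 ]
clip0 scene [126.  380.6] 0.97 [0.5606 0.2524 0.048 ]
clip0 scene [108.2 341.9] 0.91 [0.4502 0.2541 0.048 ]
clip0 scene [200.1 296.5] 0.25 [ 0.5864 -0.0453  0.048 ]
13.5 [0.47286486 0.24630318 0.32972068] [3.14152844e+00 1.73778325e-04 4.90078374e-02] [ 0.88278374 -0.39579653 -0.84177224] 0.05617368207049711
```

View pics/z7.png

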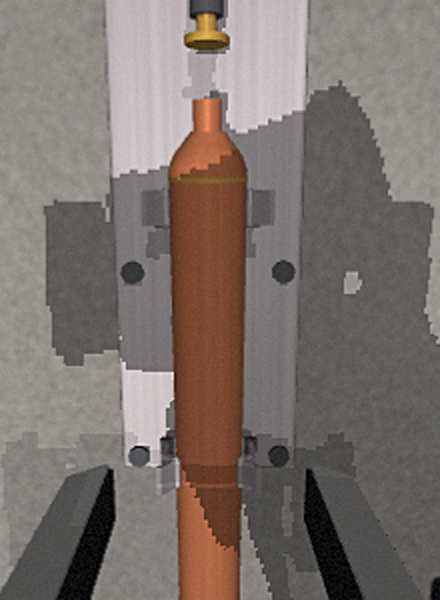

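View pics/z7s.png

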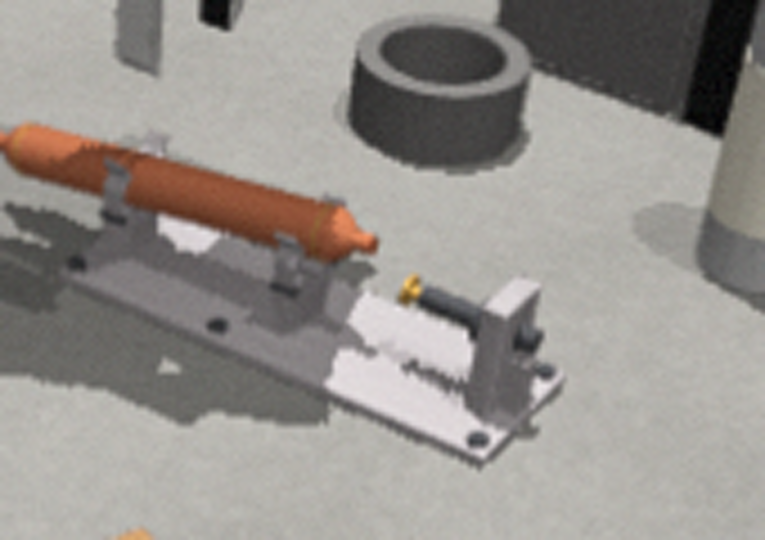

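The wrist and scene views confirm clip0 is seated and the drier slopes up to clip1, with its axis aiming above the pin. The load position looks good: the tip is at crop (98, 206) and the pin at (42, 207). I now press at rig x of about +30 with shut fingers.

Call:
arm_command --plan '[1,0.05,0.0025,0,0,1,0.1,0.005,0,0,1,0.15,0.007,0,0,1,0.15,0.007,0,0,1,0.15,0.007,-0.04,0,1,0.15,0.007,-0.08,0,1,0.15,0.007,-0.11,0,1,0.15,0.007,-0.125,0,1,0.15,0.007,-0.125,0,1,0.15,0.007,-0.125,0]' --newtons 20

```text
time_s: 14.5
ee_pos: [0.5329, 0.2492, 0.2804]
eef_rot: [-3.141, -0.001, 0.049]
force: [-0.3, 0.3, -0.3]
grip_width: 0.0001
```

Call:
arm_command --plan '[1,0,0,-0.005,0,1,0,0,-0.01,0,1,0,0,-0.015,0,1,0,0,-0.0175,0,1,0,0,-0.0175,0]'

```text
time_s: 15.0
ee_pos: [0.5329, 0.2491, 0.2727]
eef_rot: [3.142, 0.0, 0.049]
force: [0.2, 0.5, 0.1]
grip_width: 0.0003
```

Call:
arm_command --plan '[1,0,0,-0.0025,0,1,0,0,-0.005,0,1,0,0,-0.005,0]'

```text
time_s: 15.3
ee_pos: [0.533, 0.2492, 0.2711]
eef_rot: [-3.141, -0.001, 0.049]
force: [1.2, -0.1, 3.0]
grip_width: 0.0008
```

Call:
arm_command --plan '[1,0,0,-0.0025,0,1,0,0,-0.005,0,1,0,0,-0.005,0]'

```text
time_s: 15.6
ee_pos: [0.5329, 0.2491, 0.2686]
eef_rot: [3.142, 0.0, 0.049]
force: [1.3, 1.1, 2.1]
grip_width: 0.0004
```

Call:
arm_command --plan '[1,0,0,-0.0025,0,1,0,0,-0.0025,0]'

```text
time_s: 15.8
ee_pos: [0.5328, 0.2491, 0.2675]
eef_rot: [3.141, 0.001, 0.049]
force: [0.5, -0.6, 1.9]
grip_width: 0.0004
```

Call:
arm_command --plan '[1,0,0,-0.0025,0,1,0,0,-0.005,0,1,0,0,-0.005,0]'

```text
time_s: 16.1
ee_pos: [0.5327, 0.249, 0.2654]
eef_rot: [3.141, 0.001, 0.049]
force: [-0.6, -0.5, 0.8]
grip_width: 0.0002
```

Call:
arm_command --plan '[1,0,0,-0.0025,0,1,0,0,-0.005,0,1,0,0,-0.005,0]'

```text
time_s: 16.4
ee_pos: [0.5328, 0.2491, 0.2636]
eef_rot: [3.141, 0.0, 0.049]
force: [-0.4, -0.0, -0.0]
grip_width: 0.0006
```

```bash
python3 - <<'E'
from h import *
look([],["wrist","scene"],Z,"8")
im=cv2.imread("pics/scene8.png");cv2.imwrite("pics/z8s.png",cv2.resize(im[70:190,310:480],None,fx=4.5,fy=4.5,interpolation=cv2.INTER_CUBIC))
E
```

```text
16.5 [0.53287235 0.24910384 0.26381163] [-3.14158652e+00  7.63852235e-05  4.89487308e-02] [-0.22036788 -0.75926479 -0.10193796] 0.0005516687381160679
```

View pics/z8s.png

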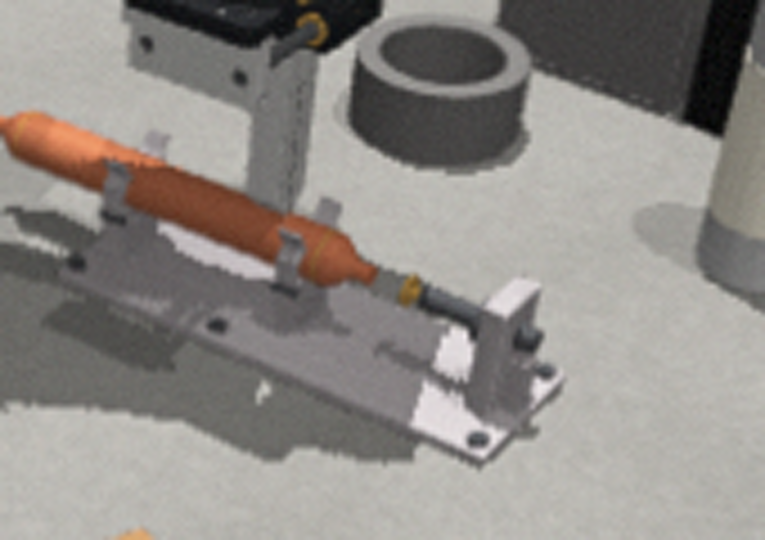

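View pics/wrist8.png

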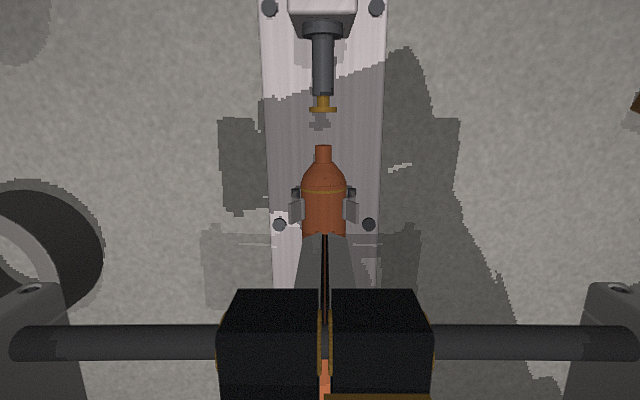

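The scene view shows the pin end dropped into clip1 and the axis now aiming at the pin (crop (290, 410)). The pressing force fell to zero. I lift off to check both clips.

Call:
arm_command --plan '[1,0,0,0.03,0,1,-0.05,-0.0025,0.1,0,1,-0.1,-0.005,0.16,0,1,-0.15,-0.007,0.16,0,0,-0.2,-0.009,0.16,0,0,-0.2,-0.009,0.16,0,0,-0.2,-0.009,0.16,0]'

```text
time_s: 17.2
ee_pos: [0.4532, 0.2456, 0.3288]
eef_rot: [-3.141, -0.001, 0.049]
force: [0.5, -0.4, 0.6]
grip_width: 0.0213
```

```bash
python3 - <<'E'
from h import *
P=look(["drier"],["wrist","top","scene"],Z,"9")
im=cv2.imread("pics/scene9.png")
o=np.array([.5025,.2480]);f=np.array([np.cos(.048),np.sin(.048)])
for n in("scene","wrist"):
  X=[[*(o+f*(-.030+s)),.048] for s in(-.117,-.095,.095,.117)]+[[*(o+f*s),.048] for s in(-.052,.052)]
  print(n,np.round(proj(P[n],X),1))
cv2.imwrite("pics/z9s.png",cv2.resize(im[70:180,280:460],None,fx=4.4,fy=4.4,interpolation=cv2.INTER_CUBIC))
im=cv2.imread("pics/wrist9.png");cv2.imwrite("pics/z9.png",cv2.resize(im[0:300,220:440],None,fx=2,fy=2,interpolation=cv2.INTER_CUBIC))
E
```

```text
drier wrist [185.7 326.8] 0.63 [0.47   0.2424 0.038 ]
drier scene [110.1 346. ] 0.91 [0.4526 0.2672 0.038 ]
17.5 [0.45327538 0.24542939 0.3276758 ] [3.14145366e+00 2.67660351e-04 4.86204575e-02] [-0.48835482  0.04267038 -0.83412472] 0.044522232703604066
scene [[ 96.7 307.9]
 [ 99.6 315. ]
 [127.4 382.8]
 [130.9 391.5]
 [109.7 339.7]
 [125.3 377.8]]
wrist [[309.9 322. ]
 [288.5 322. ]
 [ 59.8 322. ]
 [ 26.6 322. ]
 [210.8 322. ]
 [ 78.6 322. ]]
```

View pics/z9s.png

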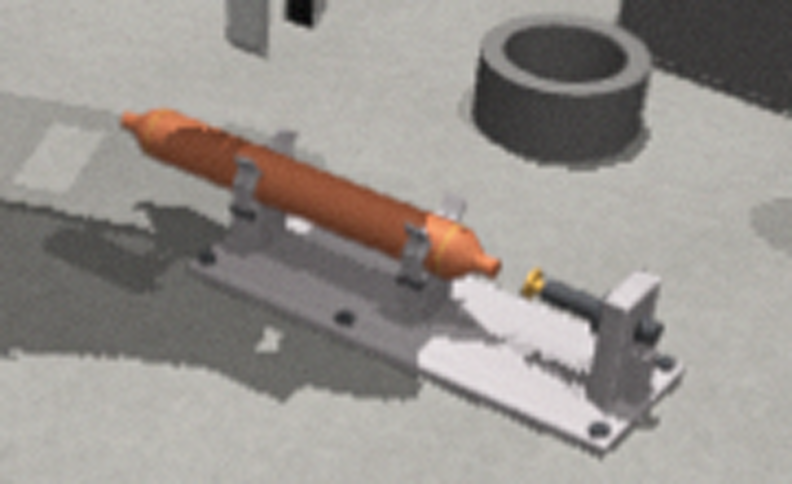

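View pics/z9.png

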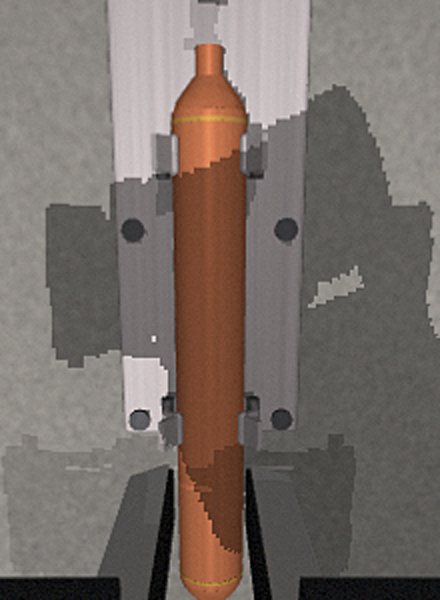

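Both clips now hold the drier. In the scene view its stub tips are at full-image (97, 307.7) and (130.7, 393.4), and a seated pose at the load point predicts (96.7, 307.9) and (130.9, 391.5). I estimate the gap to the pin, then regrip around rig x of -10.

```bash
python3 - <<'E'
from h import *
p=dict(vision.camera_params("wrist"));ob=sensors.get_obs()
K,R,t,k=par(p);c=-R.T@t
c8=c+np.array([.5329,.2491,.2638])-ob["ee_pos"]
p["tvec"]=-R@c8
f=np.array([np.cos(.048),np.sin(.048)]);o=np.array([.5025,.2480])
for nm,rc,z in[("tip top edge",(145.5,323),.053),("tip top edge 2",(146.5,323),.053),("pin face top edge",(111,323),.056),("pin face front",(108,323),.056)]:
    X=onz(p,rc,z);print(nm,(X[:2]-o)@f)
im=cv2.imread("pics/wrist8.png");cv2.imwrite("pics/z8.png",cv2.resize(im[80:170,280:370],None,fx=6,fy=6,interpolation=cv2.INTER_CUBIC))
E
```

```text
tip top edge 0.08927622728943539
tip top edge 2 0.08870022420683961
pin face top edge 0.10858684327686528
pin face front 0.11018590496679985
```

View pics/z8.png

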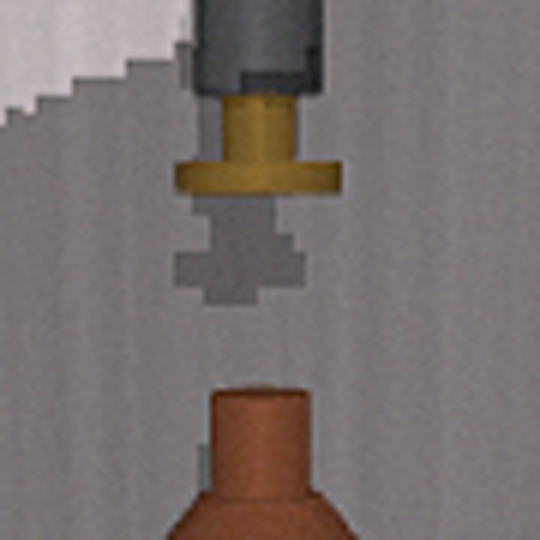

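The crop shows the tip edge at row 388 and the pin disc face at row 193, which gives a gap of about 18.5 mm. Next I regrip.

Call:
arm_command --plan '[-0.3,0.03,0.002,0,0,-0.3,0.073,0.004,0,0,-0.3,0.073,0.004,-0.05,0,-0.3,0.073,0.004,-0.12,0,-0.3,0.073,0.004,-0.19,0,-0.3,0.073,0.004,-0.23,0,-0.3,0.073,0.004,-0.248,0,-0.3,0.073,0.004,-0.248,0,-0.3,0.073,0.004,-0.248,0,0.2,0.073,0.004,-0.248,0,1,0.073,0.004,-0.248,0,1,0.073,0.004,-0.248,0,1,0.073,0.004,-0.248,0,1,0.073,0.004,-0.248,0,1,0.073,0.004,-0.248,0,1,0.073,0.004,-0.248,0]' --newtons 10

```text
time_s: 19.1
ee_pos: [0.4821, 0.2471, 0.2288]
eef_rot: [3.142, -0.0, 0.049]
force: [-0.6, -0.6, 2.4]
grip_width: 0.0274
```

Call:
arm_command --plan '[1,0,0,0,0,1,0,0,0,0,1,0,0,0,0,1,0.0025,0.0001,0,0,1,0.005,0.0002,0,0,1,0.0075,0.0004,0,0,1,0.01,0.0005,0,0,1,0.0125,0.0006,0,0,1,0.015,0.0007,0,0,1,0.0175,0.0008,0,0,1,0.02,0.001,0,0,1,0.02,0.001,0,0]' --newtons 40

```text
time_s: 20.3
ee_pos: [0.4897, 0.2475, 0.2287]
eef_rot: [3.141, 0.002, 0.049]
force: [-8.1, -2.2, 9.5]
grip_width: 0.027
```

```bash
cat >> h.py <<'E'
def fz(tag,n=4):
    F=[]
    for i in range(n):
        im=vision.camera("wrist");F.append(sensors.get_obs()["force"])
    o=sensors.get_obs();f=np.array([np.cos(.048),np.sin(.048),0])
    cv2.imwrite(f"pics/w{tag}.png",im);print(round(o["time_s"],2),"F",np.round(np.mean(F,0),2),"axial",round(float(np.mean(F,0)@f),2),o["ee_pos"],o["grip_width"])
    return im
E
python3 - <<'E'
from h import *
im=fz("a");cv2.imwrite("pics/za.png",cv2.resize(im[0:200,240:410],None,fx=3,fy=3,interpolation=cv2.INTER_CUBIC))
E
```

```text
20.5 F [-8.   -2.87  9.14] axial -8.13 [0.4896336  0.24750229 0.22869651] 0.02706019890847394
```

View pics/za.png

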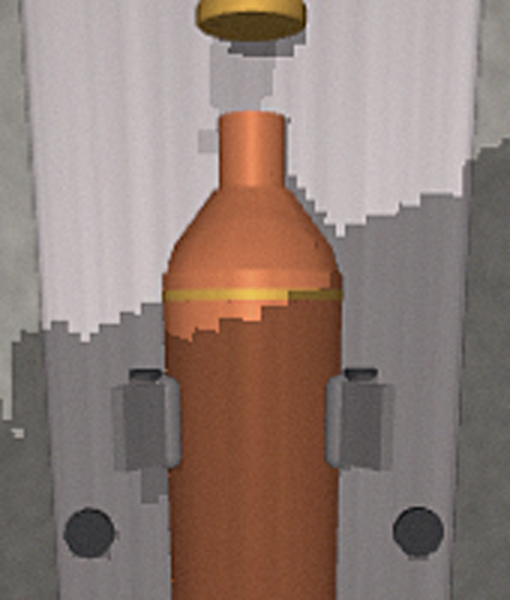

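The wrist view shows the tip at crop row 112 and the pin disc at about row 25, still apart. The downward load of 9 N is more than needed, so I raise slightly while sliding on.

Call:
arm_command --plan '[1,0,-0.001,0.002,0,1,0.0025,-0.0009,0.002,0,1,0.005,-0.0008,0.002,0,1,0.0075,-0.0006,0.002,0,1,0.01,-0.0005,0.002,0,1,0.0125,-0.0004,0.002,0,1,0.0125,-0.0004,0.002,0]'

```text
time_s: 21.2
ee_pos: [0.4949, 0.2475, 0.2289]
eef_rot: [-3.141, 0.001, 0.049]
force: [-2.8, 3.6, -4.4]
grip_width: 0.027
```

```bash
python3 - <<'E'
from h import *
im=fz("b");cv2.imwrite("pics/zb.png",cv2.resize(im[0:60,270:380],None,fx=6,fy=6,interpolation=cv2.INTER_CUBIC))
E
```

```text
21.4 F [-3.11  4.23 -4.7 ] axial -2.91 [0.49482928 0.24753095 0.22888922] 0.026890251422421407
```

View pics/zb.png

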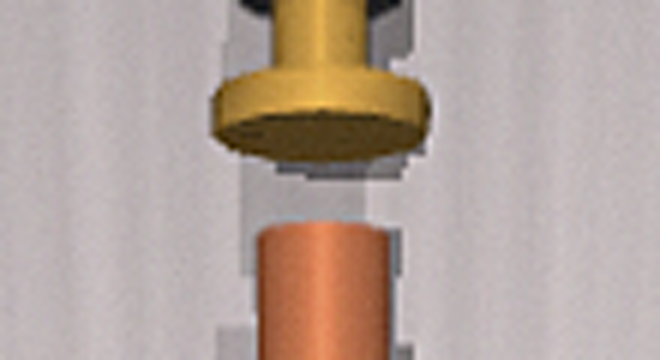

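```bash
python3 - <<'E'
from h import *
p=vision.camera_params("wrist");f=np.array([np.cos(.048),np.sin(.048)]);o=np.array([.5025,.2480])
for rc,z in[((37,323),.053),((22.5,323),.048),((18.5,323),.056),((26.5,323),.040)]: print((onz(p,rc,z)[:2]-o)@f)
E
```

```text
0.10150136172556232
0.1082402066662478
0.10794440297269511
0.10836910337594777
```

The gap is now about 6.6 mm. The tip top edge is at crop row 222 and the disc centre at row 135.

Call:
arm_command --plan '[1,0,0.0006,-0.0006,0,1,0.0025,0.0007,-0.0006,0,1,0.005,0.0008,-0.0006,0,1,0.0075,0.001,-0.0006,0,1,0.01,0.0011,-0.0006,0,1,0.0125,0.0012,-0.0006,0,1,0.0125,0.0012,-0.0006,0]'

```text
time_s: 22.1
ee_pos: [0.5002, 0.2477, 0.2291]
eef_rot: [3.141, -0.0, 0.049]
force: [-0.4, 1.4, -6.5]
grip_width: 0.0273
```

```bash
python3 - <<'E'
from h import *
im=fz("c");cv2.imwrite("pics/zc.png",cv2.resize(im[0:60,270:380],None,fx=6,fy=6,interpolation=cv2.INTER_CUBIC))
E
```

```text
22.3 F [ 0.13  0.75 -8.52] axial 0.17 [0.50015731 0.24772403 0.22911567] 0.027214563511375828
```

View pics/zc.png

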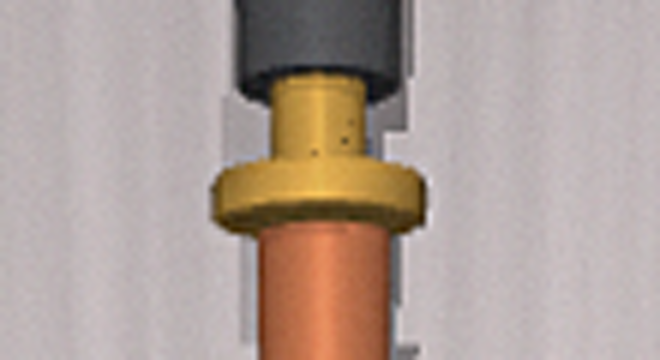

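The disc is just ahead of the stub now, with the tip edge at row 222 and the disc face from about 207 to 240. I take off the upward pull and go on in small steps.

Call:
arm_command --plan '[1,0,0,-0.0011,0,1,0,0,-0.0011,0,1,0.0012,0,-0.0011,0,1,0.0025,0,-0.0011,0,1,0.0025,0,-0.0011,0]'

```text
time_s: 22.8
ee_pos: [0.501, 0.2479, 0.2289]
eef_rot: [-3.141, 0.0, 0.049]
force: [-4.0, 2.9, -1.6]
grip_width: 0.0271
```

```bash
cat >> h.py <<'E'
def meas(p,tip,disc):
    f=np.array([np.cos(.048),np.sin(.048)]);o=np.array([.5025,.2480])
    return [(onz(p,(r,323),z)[:2]-o)@f for r,z in((tip,.053),(disc,.056))]
E
python3 - <<'E'
from h import *
im=fz("d");cv2.imwrite("pics/zd.png",cv2.resize(im[0:60,270:380],None,fx=6,fy=6,interpolation=cv2.INTER_CUBIC))
E
```

```text
23.0 F [-4.07  2.04 -1.7 ] axial -3.97 [0.50101398 0.24787945 0.22886199] 0.027275399185730263
```

View pics/zd.png

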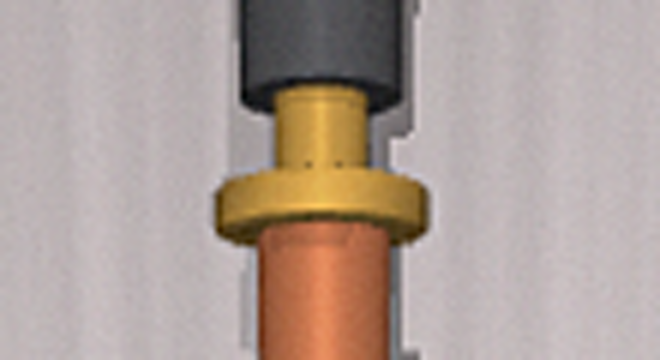

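Call:
arm_command --plan '[1,0.0012,-0.0003,0,0,1,0.0025,-0.0003,0,0,1,0.0025,-0.0003,0,0]'

```text
time_s: 23.3
ee_pos: [0.5019, 0.2479, 0.2288]
eef_rot: [-3.141, 0.001, 0.049]
force: [-6.9, 3.3, -0.1]
grip_width: 0.0269
```

```bash
python3 - <<'E'
from h import *
im=fz("e");cv2.imwrite("pics/ze.png",cv2.resize(im[0:60,270:380],None,fx=6,fy=6,interpolation=cv2.INTER_CUBIC))
E
```

```text
23.5 F [-6.77  3.77 -0.35] axial -6.59 [0.50190037 0.24787623 0.22888298] 0.02693987816964467
```

View pics/ze.png

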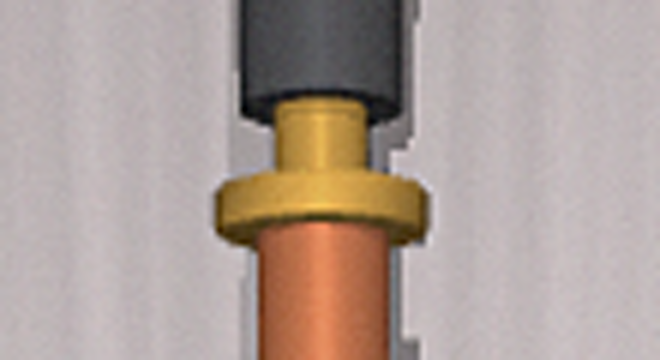

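The disc now stays put against the stub while the bolt has closed in on it: the stem's upper edge went from row 88 to 100. The axial force rose as well. So the pin is in by about 1 mm. One more half millimetre, then release.

Call:
arm_command --plan '[1,0.0008,-0.0004,0,0,1,0.0015,-0.0004,0,0,1,0.0015,-0.0004,0,0,1,0.0015,-0.0004,0,0]'

```text
time_s: 23.9
ee_pos: [0.5024, 0.2478, 0.2288]
eef_rot: [-3.141, 0.001, 0.049]
force: [-8.4, 4.0, -0.6]
grip_width: 0.0274
```

```bash
python3 - <<'E'
from h import *
im=fz("f");cv2.imwrite("pics/zf.png",cv2.resize(im[0:60,270:380],None,fx=6,fy=6,interpolation=cv2.INTER_CUBIC))
E
```

```text
24.1 F [-7.34  4.36 -0.36] axial -7.12 [0.50241054 0.24782408 0.22884752] 0.026886109427383762
```

View pics/zf.png

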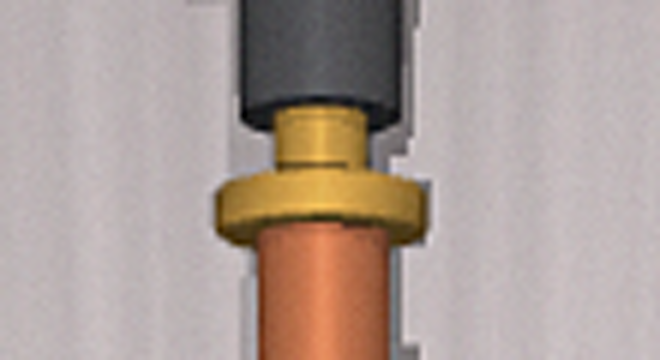

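The stem shortened further, with its upper edge at about row 108, so the pin is in by about 1.5 mm of its 4 mm. I release and lift straight up.

Call:
arm_command --plan '[0.5,0,0,0,0,0,0,0,0,0,-0.3,0,0,0,0,-0.3,0,0,0,0,-0.3,0,0,0,0,-0.3,0,0,0.05,0,-0.3,0,0,0.12,0,-0.3,0,0,0.2,0,-0.3,0,0,0.25,0,-0.3,0,0,0.25,0,-0.3,0,0,0.25,0,-0.3,0,0,0.25,0]'

```text
time_s: 25.3
ee_pos: [0.5025, 0.2474, 0.3274]
eef_rot: [3.141, 0.002, 0.049]
force: [0.8, 0.9, -0.4]
grip_width: 0.0609
```

```bash
python3 - <<'E'
from h import *
P=look(["drier"],["wrist","scene"],Z,"10")
p=P["scene"];o=np.array([.5025,.2480]);f=np.array([np.cos(.048),np.sin(.048)])
print(np.round(proj(p,[[*(o+f*(-.009+s)),.048] for s in(-.117,.117)]),1))
im=cv2.imread("pics/scene10.png");cv2.imwrite("pics/z10s.png",cv2.resize(im[70:180,280:460],None,fx=4.4,fy=4.4,interpolation=cv2.INTER_CUBIC))
im=cv2.imread("pics/wrist10.png");cv2.imwrite("pics/z10.png",cv2.resize(im[0:240,240:410],None,fx=2.5,fy=2.5,interpolation=cv2.INTER_CUBIC))
E
```

```text
drier wrist [218.3 326.1] 0.98 [0.4897 0.243  0.038 ]
drier scene [114.2 353.2] 0.71 [0.4764 0.2641 0.038 ]
25.5 [0.50266728 0.24750508 0.3279796 ] [3.14119013e+00 1.18807639e-03 4.88937152e-02] [0.10138232 0.0056693  0.20121091] 0.06120021177133599
[[ 99.5 314.7]
 [134.4 399.9]]
```

View pics/z10s.png

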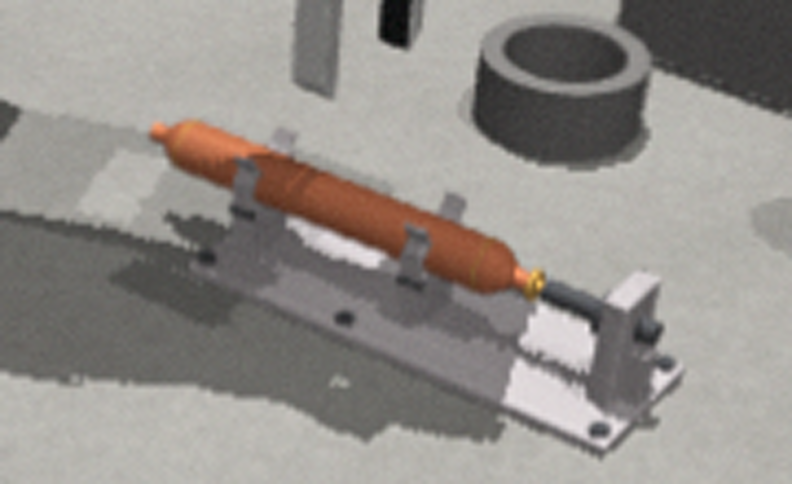

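View pics/z10.png

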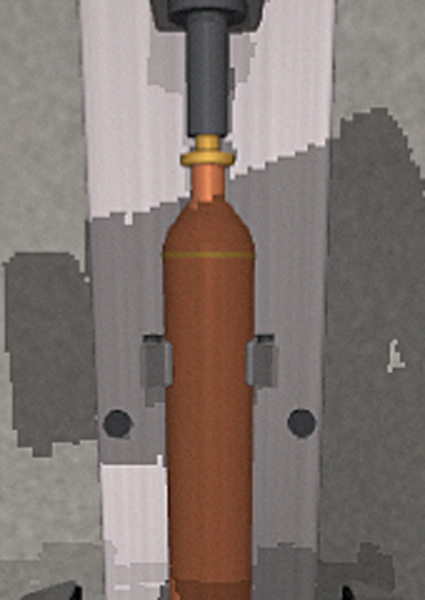

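Both views show the drier level in both clips. Its stub is against the disc, the pin stem is still partly out, and the fingers are clear. The tail tip is at (99.8, 314.5) against a predicted (99.5, 314.7).

```bash
python3 -c "
from h import *
print(job.hand_in())"
```

```text
the job is handed in; nothing more can be done
None
```

The drier is snapped into both clips with its end pressing the brass pin in part way. I handed the job in at about 25.5 s and got no verdict back.

- **Snap-in:** My first press at the load point seated only clip0, because it was off centre between the clips and left the drier tilted. I released it and pressed with shut fingers beside clip1, which then snapped in at a few newtons. A check picture showed the drier level in both clips, at about rig x = −29 mm and about 18 mm short of the pin.
- **Slide:** I regripped and slid it along in small steps, until the pictures showed the pin pressed in by about 1.5 mm of its 4 mm. That should be roughly 2.5 N by the stated spring range. The axial force at the wrist was about 7 N, but that includes the clip drag, so the pin force itself was not measured.
- **Excess load while sliding:** For short stretches the gripper loaded the drier by up to about 9 N down and then 9 N up. I trimmed this out before it reached the pin.
- **Last check:** After release, the last pictures showed the drier level in both clips and its end on the pin with the stem still partly out. The fingers were clear and the wrist force was about zero. The drier's tail end was within 1 pixel of where a seated drier should appear.
- **Bystanders:** The arm did not go near the capacitor, carton or coupling on purpose, but I did not measure their positions again at the end.

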